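Gauge two spacer sleeves and sort them by fit

ROBOT

A 7-joint arm with a two-finger parallel gripper is mounted at the origin on the work surface. World frame = base frame: x ahead of the robot, y to its left, z up, the work surface at z = 0. Lengths are in m, angles in rad, forces in N, time in s.
With the tool pointing down it reaches from about 0.35 to 0.9 m from the base axis. Payload 19.9 kg.
Tool frame: the origin (TCP) lies midway between the tips of the shut fingers; the grasp point (between the pads) lies behind it (robot.grip_depth is the z of the grasp point in the tool frame, in m); z points along the fingers, y is the line along which they close (so a half turn about z gives the same grasp; the last joint's range is limited). The gripper opens to 94 mm and grips with 3 to 60 N. Pads are 16 mm wide; open, the fingers measure 119 mm over their backs; the gripper's body (75 mm by 177 mm) begins 78 mm behind the grasp point.
Start: joints at [-1.357, 0.417, -0.01, 1.614, 0.005, 1.111, -0.053], TCP at [0.158, 0.605, 0.169] pointing down, gripper open.
Joint ranges: [-2.81, 2.81], [-0.39, 2.02], [-1.27, 1.25], [0.06, 2.57], [-1.19, 4.33], [0.19, 2], [-2.82, 2.82]. Speed limits (rad/s): [1.89, 1.89, 2.39, 2.39, 3.01, 3.01, 3.01].

INTERFACE

Orientations are given as [roll, pitch, yaw] about the fixed x, y, z axes, in that order (R = Rz(yaw) Ry(pitch) Rx(roll)).
In Python, from cell import robot gives the robot as it stands.
- The arm moves only by the tool carry_out, never from a script. Its argument "targets" is text: rows parted by semicolons, each of 7 numbers parted by spaces: the shift along the world's x, y, z in units of 0.1 m (1.0 is 0.1 m), then the turn, a rotation vector about the world's x, y, z in units of 180 degrees (1.0 is 180 degrees), then the opening, from 0 (shut) to 1 (fully open). In form: x y z ax ay az jaw; .... A call has 1 to 5 rows; each row is the pose to reach, as a shift and turn from the pose commanded when the call began, turning the shorter way round; what a row does not reach only later rows make up. A row lasts 1/10 s, in which the tool goes at most 50 mm and 8.59 degrees, less where a joint would pass 70% of its speed; a pose out of reach is approached as far as the arm can. A call with a number of a shift or a turn outside -1 to 1 is refused whole. A call with a gripper value outside its range is refused whole. The fingers move at their own pace and stop on an object; "grip_force" is the grip in N (left out, the last holds). Time passes only in rows, so rows that repeat a pose let the fingers close. It gives the time, the measured TCP pose, the force, the opening and the grip force at its end, in the units of the state.
- robot.sense(): the state, without advancing time (a new reading comes with each control period).
- robot.camera(name): name is "side" or "top"; returns a dict with "color" (400x640x3 uint8, red, green, blue), "z_map" (400x640 float32, m along the optical axis (not along the pixel's ray), 0 where there is no reading), "mtx" (3x3 intrinsics, pixels), "rvec" (rotation vector, rad) and "tvec" (3), from world to camera coordinates, as OpenCV has them. Camera axes: x right, y down, z forward; pixel columns grow to the right and rows downward; lengths in m; the calibration is good to about 2 mm. A picture is of the moment at which its call begins.
- robot.sign_off(): hands the job in; it is judged then, once.
The state is a dict: "time_s": time; "q": joint angles; "dq": joint speeds; "joint_efforts": joint torques, N m; "ee_pos": TCP position; "ee_rot": TCP orientation; "wrist_force": force on the tool from outside, world axes, zero at the start; "moment": the same for the moment, N m; "grip_width": finger opening in m; "finger_force": force on a finger pad.
Only numpy, scipy, OpenCV 4.12 (cv2) and the standard library are available. Lean on these libraries where they do the work, as an engineer would, in place of code of your own. Each camera call takes 0.05 s, during which the arm holds its last target. There are 200 camera calls.

TASK

Check the two aluminium spacer sleeves one at a time: slide each down over the gauge pin as far as it will go without forcing it, take it off again and put it in its bin before you fetch the other. A sleeve that goes fully home against the gauge block belongs in the blue bin, one that sticks partway in the red bin; finish with both lying or standing inside their bins and leave everything else on the bench where it is.

Things in the scene. Friction and masses are not known exactly. Their poses are not given: they have to be found in the camera images.
- sleeve_1: a bare aluminium spacer sleeve standing upright, outside Ø28, height 45, bore Ø18 through at both ends, about 45 g. A sound sleeve and a bad one look the same from outside, but a bad one's bore is crimped to about Ø11 halfway along. Origin at the centre of its lower end, z along the bore. All sizes in mm.
- sleeve_2: a bare aluminium spacer sleeve standing upright, outside Ø28, height 45, bore Ø18 through at both ends, about 45 g. A sound sleeve and a bad one look the same from outside, but a bad one's bore is crimped to about Ø11 halfway along. Origin at the centre of its lower end, z along the bore. All sizes in mm.
- sleeve_1_center (a point): the middle of sleeve 1's bore, 22.5 mm above its lower end
- sleeve_2_center (a point): the middle of sleeve 2's bore, 22.5 mm above its lower end
- gauge: the fixed gauge: a green block 90 (x) x 70 (y) x 20 mm high with an upright steel pin Ø16 mm in its middle; the pin is straight for 38 mm above the block, then tapers over 12 mm to a Ø6 mm tip, 70 mm above the table. Origin at the centre of the block's underside. A sound sleeve slides down until its lower end meets the block; a crimped one stops with its lower end about 20 to 25 mm above the block.
- gauge_seat (a point): the foot of the gauge pin, on the pin's axis at the block's top face, 20 mm above the table; z up along the pin
- bin_blue: a fixed, empty, open blue plastic bin for sound sleeves, among the small things in front (the yellow and grey bins of stock at the far edge of the bench are no part of the job), 130 (x) x 100 (y) x 45 mm high outside, walls and floor 4 mm; origin at the centre of its underside, z up. Room for two or three sleeves side by side along its x.
- bin_red: a fixed, empty, open red plastic bin for bad sleeves, among the small things in front (the yellow and grey bins of stock at the far edge of the bench are no part of the job), 130 (x) x 100 (y) x 45 mm high outside, walls and floor 4 mm; origin at the centre of its underside, z up. Room for two or three sleeves side by side along its x.
- screw_jar: a glass jar with a red lid, Ø44, 62 tall (sizes in mm); origin at the centre of its underside, z up. A bystander: leave it where it stands.
- tape_roll: a small roll of black tape lying flat, Ø50, hole Ø30, 19 high (sizes in mm); origin at the centre of its underside, z up. A bystander: leave it where it stands.
- corner_key: a white plastic L-shaped corner key with arms 13 wide, 36 x 36 over all, 14 high (sizes in mm); origin at the centre of its underside, z up. A bystander: leave it where it stands.
- glue: a small yellow glue bottle, Ø36, 70 tall (sizes in mm); origin at the centre of its underside, z up. A bystander: leave it where it stands.
- setting_block: a wooden setting block, 40 (x) x 24 (y) x 22 high (sizes in mm); origin at the centre of its underside, z up. A bystander: leave it where it stands.
- door_stop: a dark rubber door stop, a cone Ø40 below, Ø32 on top, 28 high (sizes in mm); origin at the centre of its underside, z up. A bystander: leave it where it stands.
- tape_measure: a yellow tape measure lying flat, 72 (x) x 64 (y) x 34 high, its steel hook sticking 7 out at +x (sizes in mm); origin at the centre of its underside, z up. A bystander: leave it where it stands.
- spray_can: a white and red spray can, Ø52, 150 tall, the one tall obstacle, standing between the sleeves and the bins (sizes in mm); origin at the centre of its underside, z up. A bystander: leave it where it stands.
Things that resemble listed ones, but are neither listed nor needed, are in the scene too. What is shaped like the bin_blue but pink or purple is not meant.

How it is judged:
By the outcome, as a careful person would: the job done as asked, in the order asked, and still so for the second after the job is handed in, with the robot touching nothing.
It also fails if it takes over 67 s, if anything falls off the work surface, if the arm or the gripper's body presses on something with over 40 N, if the wrist force passes 120 N, or if a joint passes its speed limit or range.

## Working session

There is one attempt and no reset: what is moved stays moved. The work goes in short steps, Python scripts to look and compute and a tool call to move; the robot and the scene stay as the last step left them, time stands still between calls to the robot, and variables do not carry over. Pictures are saved under pics/ and viewed, at most 10 in all, crops included, and the job is handed in when it is done.

Besides the shell and the picture viewer there is one more tool, called after "Call:" as name(argument=value, ...), one argument or row to a line, values as JSON. carry_out: Moves the arm, as the interface text tells. Shifts and turns lie within -1 to 1; 1 stands for 0.1 m of shift or 180 degrees of turn. Its arguments: {"type":"object","properties":{"targets":{"type":"string"},"grip_force":{"type":"number"}},"required":["targets"]}

```bash
mkdir -p pics; ls; python3 - <<'E'
from cell import robot
import cv2,numpy as np
for n in("top","side"):
    c=robot.camera(n); cv2.imwrite(f"pics/{n}0.png",c["color"][:,:,::-1]); np.savez(f"{n}0.npz",**c)
    R=cv2.Rodrigues(c["rvec"])[0]; print(n,c["mtx"].round(1).tolist(),(-R.T@np.ravel(c["tvec"])).round(3),R[2].round(2))
s=robot.sense(); print(s,robot.grip_depth)
E
```

```text
pics
top [[420.7, 0.0, 326.9], [0.0, 420.7, 191.7], [0.0, 0.0, 1.0]] [ 0.345 -0.07   1.255] [ 0.1  -0.   -0.99]
side [[520.8, 0.0, 314.9], [0.0, 520.8, 198.8], [0.0, 0.0, 1.0]] [0.371 0.742 1.052] [ 0.08 -0.63 -0.77]
{'time_s': 0.1, 'q': array([-1.35650678,  0.41789021, -0.01029411,  1.61408187,  0.00472937,
        1.11071667, -0.05298953]), 'dq': array([ 0.00199524, -0.00062403,  0.00090333, -0.00027563, -0.00062792,
        0.00018638, -0.00287722]), 'joint_efforts': array([ 2.00014518e-03, -8.52580476e+01,  6.40288666e-01, -4.26695716e+01,
       -4.88319586e-02,  1.64214807e-02,  1.50513852e-04]), 'ee_pos': array([0.15806603, 0.60430223, 0.16841644]), 'ee_rot': array([-3.14052510e+00,  1.14415631e-04,  2.88582642e+00]), 'wrist_force': array([0.14546389, 0.10360452, 0.02557207]), 'moment': array([0.00892105, 0.00324099, 0.02282157]), 'finger_force': 0.0, 'grip_width': 0.09401544653705228} -0.0188
```

View pics/top0.png

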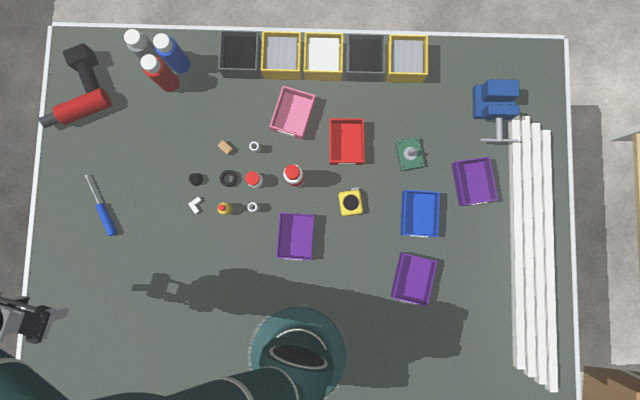

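View pics/side0.png

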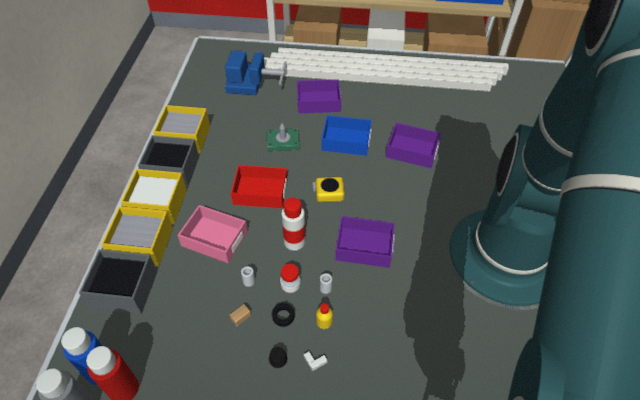

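The top view shows sleeves at (254,146) and (253,208), the gauge at (410,153), the red bin at (347,141) and the blue bin at (420,214). The side view confirms sleeves at (248,276) and (326,283).

Possible mix-ups in the top view:
- **Sleeves:** tape roll (229,178), jar (254,180) and door stop (196,180). The sleeves are the two small grey rings.
- **Blue bin:** purple bins at (296,236), (415,278) and (475,181). The blue one is at (420,214).
- **Red bin:** pink bin (293,111). The red one is at (347,141).

```bash
cat > h.py <<'E'
import cv2,numpy as np
def ray(c,px,z):
    R=cv2.Rodrigues(c["rvec"])[0]; C=-R.T@np.ravel(c["tvec"])
    d=R.T@np.linalg.solve(c["mtx"],[px[0],px[1],1]); return C+d*(z-C[2])/d[2]
def blobs(c,mask,box,amin):
    m=np.zeros(mask.shape,np.uint8); u0,v0,u1,v1=box; m[v0:v1,u0:u1]=mask[v0:v1,u0:u1]*255
    return [k for k in cv2.findContours(m,cv2.RETR_EXTERNAL,cv2.CHAIN_APPROX_NONE)[0] if cv2.contourArea(k)>=amin]
def rect(c,k,z):
    w=np.array([ray(c,p,z)[:2] for p in k[:,0].astype(float)],np.float32)
    return cv2.minAreaRect(w)
def cloud(c):
    R=cv2.Rodrigues(c["rvec"])[0]; v,u=np.mgrid[:400,:640]; Z=c["z_map"]
    p=np.stack([(u-c["mtx"][0,2])/c["mtx"][0,0]*Z,(v-c["mtx"][1,2])/c["mtx"][1,1]*Z,Z],-1)
    return (p-np.ravel(c["tvec"]))@R
E
cat > m.py <<'E'
from h import *
D={n:dict(np.load(f"{n}0.npz")) for n in("top","side")}
B={"top":dict(s1=(244,136,266,156),s2=(243,200,264,216),gauge=(390,130,432,175),red=(322,112,370,170),blue=(395,185,445,243)),
   "side":dict(s1=(238,262,260,290),s2=(316,270,336,297),gauge=(260,118,305,155),red=(228,160,295,212),blue=(316,110,378,158))}
for n,c in D.items():
    hsv=cv2.cvtColor(c["color"],cv2.COLOR_RGB2HSV); H,S,V=hsv[...,0],hsv[...,1].astype(int),hsv[...,2]
    P=cloud(c); hm=(P[...,2]>.038)&(c["z_map"]>0)
    for k,b in B[n].items():
        u0,v0,u1,v1=b; sub=P[v0:v1,u0:u1].reshape(-1,3); 
        M={'s1':hm,'s2':hm,'gauge':(H>60)&(H<90)&(S>90),'red':((H<8)|(H>172))&(S>150),'blue':(H>100)&(H<125)&(S>130)}[k]
        ks=blobs(c,M,b,15)
        for q in ks[:3]:
            r=rect(c,q,.02 if k=='gauge' else .045); print(n,k,np.round(r[0],4),np.round(r[1],3),round(r[2],1),'px',np.round(q[:,0].mean(0),1))
        if k[0]=='s':
            t=sub[(sub[:,2]>.040)&(sub[:,2]<.05)]; print('   cloud top',len(t),((t.max(0)+t.min(0))/2).round(4),np.ptp(t,axis=0).round(3))
        if k=='gauge':
            t=sub[(sub[:,2]>.03)&(sub[:,2]<.1)]; print('   pin',len(t),t.mean(0).round(4),t.max(0).round(3))
            t=sub[(sub[:,2]>.055)&(sub[:,2]<.1)]; print('   tip',len(t),t.mean(0).round(4))
c=D["top"]["color"]; a=cv2.resize(c[130:225,180:310],None,fx=5,fy=5,interpolation=cv2.INTER_CUBIC)
cv2.imwrite("pics/crop.png",a[:,:,::-1])
# bystanders' heights
P=cloud(D["top"])
for nm,p in dict(can=(292,172),jar=(254,180),glue=(224,208),tm=(350,202)).items():print(nm,P[p[1],p[0]].round(3))
E
python3 m.py
```

```text
top s1 [0.5989 0.1481] [0.025 0.026] 28.6 px [253.2 145.7]
   cloud top 41 [0.5991 0.1482 0.0445] [0.027 0.026 0.009]
top s2 [0.4206 0.1455] [0.026 0.026] 2.5 px [251.8 206.4]
   cloud top 47 [0.4206 0.1457 0.045 ] [0.026 0.026 0.009]
   pin 38 [ 0.5922 -0.3111  0.0564] [ 0.602 -0.305  0.072]
   tip 25 [ 0.5932 -0.3123  0.0627]
top red [ 0.6216 -0.1241] [0.128 0.097] 1.4 px [346.3 140.2]
top blue [ 0.4153 -0.3396] [0.107 0.13 ] 87.8 px [419.9 213.2]
side s1 [0.6011 0.1495] [0.025 0.032] 12.1 px [246.4 271.7]
   cloud top 78 [0.6019 0.1477 0.0444] [0.026 0.029 0.008]
side s2 [0.4243 0.1455] [0.027 0.028] 6.8 px [325.3 278.7]
   cloud top 82 [0.4243 0.1448 0.0444] [0.027 0.028 0.009]
side gauge [ 0.5938 -0.3052] [0.088 0.084] 10.3 px [282.9 139.5]
   pin 67 [ 0.5962 -0.3113  0.0512] [ 0.605 -0.304  0.072]
   tip 30 [ 0.5961 -0.312   0.0632]
side red [ 0.6062 -0.1028] [0.168 0.144] 1.4 px [264.2 189.1]
side blue [ 0.4178 -0.3208] [0.145 0.131] 87.8 px [345.9 135. ]
can [0.508 0.024 0.15 ]
jar [0.495 0.138 0.063]
glue [0.413 0.22  0.061]
tm [ 0.442 -0.138  0.038]
```

View pics/crop.png

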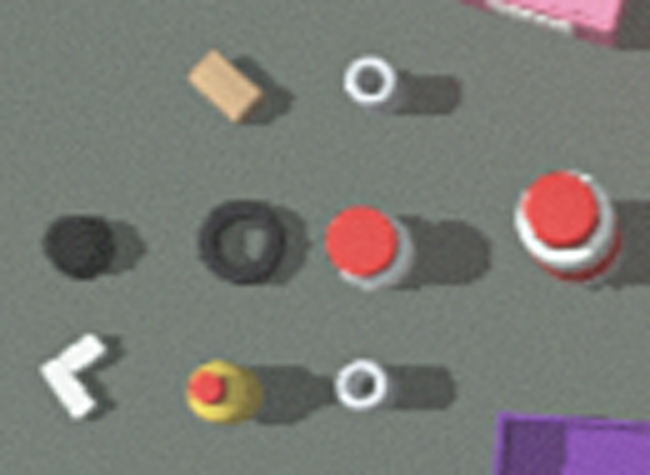

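The crop shows the two plain grey rings as the sleeves: A (upper, about (0.600, 0.148)) and B (lower, about (0.4225, 0.1455)). Sizes and heights agree with the description, so I'm starting with A, closing the jaws along x.

Call:
carry_out(
  targets="0.3 -0.3 0.1 0 0 -0.03 0.6; 0.6 -0.6 0.1 0 0 -0.06 0.6; 0.9 -0.9 0.1 0 0 -0.09 0.6; 0.9 -0.9 0.1 0 0 -0.09 0.6",
  grip_force=15,
)

```text
time_s: 0.5
ee_pos: [0.2528, 0.5107, 0.1791]
ee_rot: [-3.141, 0.002, 2.593]
wrist_force: [0.2, 0.0, 0.2]
grip_width: 0.0653
finger_force: 0.0
```

Call:
carry_out(
  targets="0.3 -0.3 0 0 0 -0.03 0.6; 0.6 -0.6 0 0 0 -0.06 0.6; 0.9 -0.9 0 0 0 -0.09 0.6; 0.9 -0.9 0 0 0 -0.09 0.6",
)

```text
time_s: 0.9
ee_pos: [0.3421, 0.4206, 0.179]
ee_rot: [-3.142, 0.002, 2.31]
wrist_force: [-0.1, 0.5, 0.4]
grip_width: 0.0567
finger_force: 0.0
```

Call:
carry_out(
  targets="0.3 -0.3 0 0 0 -0.03 0.6; 0.6 -0.6 0 0 0 -0.06 0.6; 0.87 -0.92 0 0 0 -0.08 0.6; 0.87 -0.92 0 0 0 -0.08 0.6",
)

```text
time_s: 1.3
ee_pos: [0.4283, 0.3285, 0.1789]
ee_rot: [3.141, 0.002, 2.061]
wrist_force: [-0.5, 0.3, -0.2]
grip_width: 0.0564
finger_force: 0.0
```

Call:
carry_out(
  targets="0.3 -0.3 0 0 0 -0.03 0.6; 0.6 -0.6 0 0 0 -0.06 0.6; 0.87 -0.92 0 0 0 -0.08 0.6; 0.87 -0.92 0 0 0 -0.08 0.6",
)

```text
time_s: 1.7
ee_pos: [0.5148, 0.2364, 0.1788]
ee_rot: [3.141, 0.002, 1.81]
wrist_force: [-0.2, -0.3, -0.8]
grip_width: 0.0562
finger_force: 0.0
```

Call:
carry_out(
  targets="0.3 -0.3 0 0 0 -0.03 0.6; 0.6 -0.6 0 0 0 -0.06 0.6; 0.87 -0.92 0 0 0 -0.08 0.6; 0.87 -0.92 0 0 0 -0.08 0.6; 0.87 -0.92 0 0 0 -0.08 0.6",
)

```text
time_s: 2.2
ee_pos: [0.599, 0.1489, 0.1783]
ee_rot: [-3.141, 0.0, 1.567]
wrist_force: [-0.2, 0.9, 0.4]
grip_width: 0.0562
finger_force: 0.0
```

Call:
carry_out(
  targets="0.01 -0.01 -0.4 0 0 0 0.6; 0.01 -0.01 -0.8 0 0 0 0.6; 0.01 -0.01 -1 0 0 0 0.6; 0.01 -0.01 -1 0 0 0 0.6; 0.01 -0.01 -1 0 0 0 0.6",
)

```text
time_s: 2.7
ee_pos: [0.6, 0.149, 0.0797]
ee_rot: [3.142, -0.0, 1.568]
wrist_force: [-0.4, -0.0, 0.9]
grip_width: 0.0568
finger_force: 0.0
```

```bash
python3 - <<'E'
from cell import robot
import cv2
ims=[]
c=robot.camera("top")["color"];a=cv2.resize(c[100:220,190:310],(400,400),interpolation=2)
c=robot.camera("side")["color"];b=cv2.resize(c[200:320,190:310],(400,400),interpolation=2)
cv2.imwrite("pics/pre.png",cv2.hconcat([a,b])[:,:,::-1])
E
```

```text
(no output)
```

View pics/pre.png

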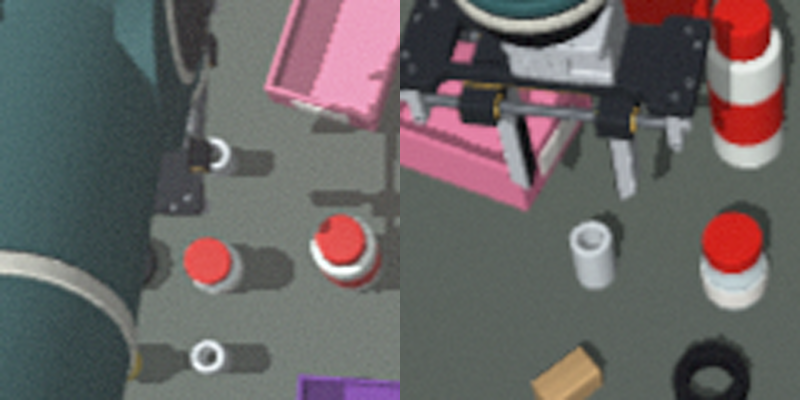

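The close pair shows the open fingers (side crop, tips (525,185) and (627,195)) straddling the sleeve's line, with the sleeve at (593,255). They are clear of the jar and block, so I'm descending and gripping.

Call:
carry_out(
  targets="0 -0.01 -0.25 0 0 0 0.6; 0 -0.01 -0.5 0 0 0 0.6; 0 -0.01 -0.67 0 0 0 0.6; 0 -0.01 -0.67 0 0 0 0.6; 0 -0.01 -0.67 0 0 0 0.5",
)

```text
time_s: 3.3
ee_pos: [0.6007, 0.1468, 0.0129]
ee_rot: [3.141, -0.0, 1.566]
wrist_force: [-0.7, -0.5, -0.1]
grip_width: 0.0512
finger_force: 0.0
```

Call:
carry_out(
  targets="0 0 0 0 0 0 0.2; 0 0 0 0 0 0 0.2; 0 0 0 0 0 0 0.2; 0 0 0 0 0 0 0.2; 0 0 0 0 0 0 0.2",
  grip_force=15,
)

```text
time_s: 3.8
ee_pos: [0.6002, 0.1467, 0.0121]
ee_rot: [3.142, -0.0, 1.566]
wrist_force: [0.3, -0.6, -0.4]
grip_width: 0.0192
finger_force: 0.0
```

Call:
carry_out(
  targets="0 0 0.2 0 0 0 0.2; 0 0 0.5 0 0 0 0.2; 0 0 0.9 0 0 0 0.2; 0 0 0.9 0 0 0 0.2",
)

```text
time_s: 4.2
ee_pos: [0.6028, 0.1471, 0.1068]
ee_rot: [3.135, -0.002, 1.566]
wrist_force: [0.4, 0.2, -0.0]
grip_width: 0.0186
finger_force: 0.0
```

The jaws closed to 19 mm with no force, so they missed. Looking.

```bash
python3 - <<'E'
from cell import robot
import cv2,numpy as np
from h import *
c=robot.camera("top");a=cv2.resize(c["color"][100:220,190:310],(400,400),interpolation=2)
d=robot.camera("side");b=cv2.resize(d["color"][200:320,190:310],(400,400),interpolation=2)
cv2.imwrite("pics/miss.png",cv2.hconcat([a,b])[:,:,::-1])
P=cloud(d)[225:300,225:270].reshape(-1,3);t=P[(P[:,2]>.038)&(P[:,2]<.05)&(P[:,0]>.56)&(P[:,0]<.64)]
print(len(t),t.min(0),t.max(0)); P=cloud(d)[200:300,190:300].reshape(-1,3)
print(robot.sense()["ee_pos"])
t=P[(P[:,2]>.10)&(P[:,2]<.125)];print('fingers',len(t),t.min(0),t.max(0),t.mean(0))
E
```

```text
84 [0.58867975 0.13197001 0.03805359] [0.61493312 0.1619697  0.04928383]
[0.60052648 0.14688251 0.10264358]
fingers 179 [0.49551433 0.0171771  0.10005806] [0.53894531 0.05201214 0.12464091] [0.51591254 0.04261086 0.11376635]
```

View pics/miss.png

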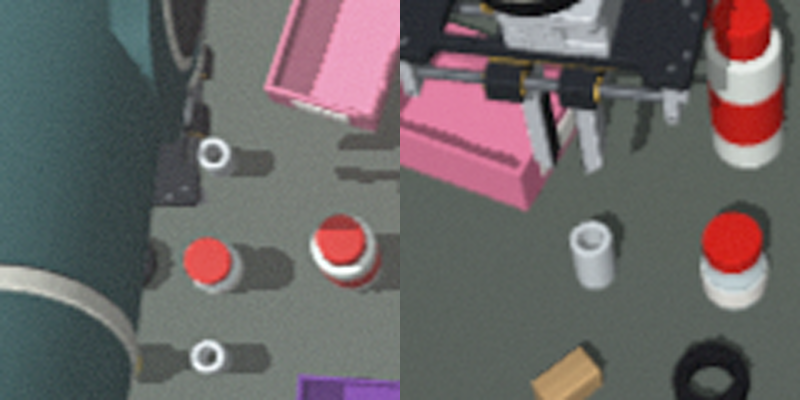

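```bash
python3 - <<'E'
from cell import robot
import cv2,numpy as np
from h import *
d=robot.camera("side");P=cloud(d);e=robot.sense()["ee_pos"]
print(e,cv2.projectPoints(np.array([e,e+[0,0,.06]]),d["rvec"],d["tvec"],d["mtx"],None)[0].round(1).tolist())
for v in range(228,252,4): print(v,[(u,P[v,u].round(3).tolist()) for u in range(228,254,3) if P[v,u,2]>.06])
E
```

```text
[0.59991315 0.14672322 0.10162435] [[[244.6, 257.0]], [[241.5, 241.2]]]
228 [(228, [0.618, 0.159, 0.221]), (231, [0.613, 0.154, 0.216]), (234, [0.611, 0.144, 0.202]), (237, [0.59, 0.181, 0.256]), (240, [0.585, 0.181, 0.257]), (243, [0.579, 0.181, 0.257]), (246, [0.573, 0.181, 0.259]), (249, [0.569, 0.175, 0.251]), (252, [0.563, 0.176, 0.253])]
232 [(228, [0.621, 0.155, 0.202]), (231, [0.614, 0.157, 0.207]), (234, [0.612, 0.147, 0.193]), (240, [0.587, 0.18, 0.242]), (243, [0.58, 0.182, 0.246]), (246, [0.574, 0.182, 0.247]), (249, [0.58, 0.147, 0.197])]
236 [(228, [0.622, 0.156, 0.19]), (231, [0.616, 0.156, 0.191]), (234, [0.611, 0.153, 0.186]), (243, [0.591, 0.156, 0.195]), (246, [0.585, 0.155, 0.194]), (249, [0.58, 0.152, 0.19])]
240 [(231, [0.618, 0.156, 0.177]), (234, [0.612, 0.156, 0.177]), (237, [0.612, 0.14, 0.154]), (246, [0.586, 0.156, 0.182]), (249, [0.581, 0.155, 0.18])]
244 [(231, [0.619, 0.158, 0.164]), (234, [0.613, 0.158, 0.165]), (237, [0.611, 0.147, 0.149]), (246, [0.588, 0.157, 0.168]), (249, [0.582, 0.155, 0.166])]
248 [(231, [0.622, 0.156, 0.146]), (234, [0.615, 0.157, 0.148]), (243, [0.371, 0.742, 1.052]), (246, [0.589, 0.157, 0.153]), (249, [0.583, 0.157, 0.155])]
```

The fingertips sit about 40 mm higher than the reported TCP (depth shows the tips near z≈0.14 while the TCP reads 0.102), which is why they closed above the sleeve. I'll measure the offset finely before using it.

```bash
cat > tip.py <<'E'
from cell import robot
from h import *
def tip(n="side",r=.05):
    d=robot.camera(n);P=cloud(d);e=robot.sense()["ee_pos"]
    m=(d["z_map"]>0)&(abs(P[...,0]-e[0])<r)&(abs(P[...,1]-e[1])<.022)&(P[...,2]>e[2]-.01)&(P[...,2]<e[2]+.1)
    z=np.sort(P[m][:,2]);print(n,e.round(4),m.sum(),'lowest',z[:8].round(4)); return P[m],e
if __name__=="__main__":
    Q,e=tip()
    for s in(Q[:,0]>e[0],Q[:,0]<e[0]):
        q=Q[s&(Q[:,2]<e[2]+.07)];print(q.min(0).round(4),q.max(0).round(4))
    print(robot.sense()["ee_rot"],robot.sense()["q"].round(3))
E
python3 tip.py
```

```text
side [0.5996 0.1466 0.1011] 283 lowest [0.1386 0.1392 0.1401 0.1402 0.1404 0.1415 0.142  0.1425]
[0.6103 0.1379 0.1386] [0.6233 0.159  0.1705]
[0.5796 0.1382 0.1404] [0.5923 0.1578 0.171 ]
[-3.14040480e+00  3.42036243e-04  1.56648848e+00] [-0.628  0.508  0.455  1.708 -0.259  0.987 -0.082]
```

Call:
carry_out(
  targets="0.01 0 0 0 0 0 0.6; 0.01 0 -0.2 0 0 0 0.6; 0.01 0 -0.5 0 0 0 0.6; 0.01 0 -0.8 0 0 0 0.6; 0.01 0 -0.8 0 0 0 0.6",
)

```text
time_s: 4.9
ee_pos: [0.5984, 0.1459, 0.0179]
ee_rot: [-3.135, 0.002, 1.566]
wrist_force: [-0.4, 0.0, -0.2]
grip_width: 0.0546
finger_force: 0.0
```

Call:
carry_out(
  targets="0 0 -0.15 0 0 0 0.6; 0 0 -0.3 0 0 0 0.6; 0 0 -0.45 0 0 0 0.6; 0 0 -0.45 0 0 0 0.6",
)

```text
time_s: 5.3
ee_pos: [0.6, 0.1464, -0.0251]
ee_rot: [-3.139, 0.001, 1.566]
wrist_force: [-0.8, -0.6, -0.0]
grip_width: 0.0561
finger_force: 0.0
```

Call:
carry_out(
  targets="0 0 0 0 0 0 0.2; 0 0 0 0 0 0 0.2; 0 0 0 0 0 0 0.2; 0 0 0 0 0 0 0.2; 0 0 0 0 0 0 0.2",
)

```text
time_s: 5.8
ee_pos: [0.6014, 0.1468, -0.0226]
ee_rot: [3.141, -0.0, 1.566]
wrist_force: [-1.5, 0.5, 4.4]
grip_width: 0.0277
finger_force: 15.0
```

Call:
carry_out(
  targets="0 0 0.2 0 0 0 0.2; 0 0 0.5 0 0 0 0.2; 0 0 0.9 0 0 0 0.2; 0 0 0.9 0 0 0 0.2",
)

```text
time_s: 6.2
ee_pos: [0.6038, 0.1471, 0.0718]
ee_rot: [3.135, -0.002, 1.566]
wrist_force: [0.8, -0.9, 0.3]
grip_width: 0.0279
finger_force: 15.0
```

Call:
carry_out(
  targets="0 0 0.3 0 0 0 0.2; 0 0 0.6 0 0 0 0.2; 0 0 0.9 0 0 0 0.2; 0 0 0.9 0 0 0 0.2",
)

```text
time_s: 6.6
ee_pos: [0.603, 0.147, 0.1605]
ee_rot: [3.137, -0.002, 1.566]
wrist_force: [0.8, -0.2, -0.5]
grip_width: 0.0278
finger_force: 15.0
```

Call:
carry_out(
  targets="0 -0.3 0 0 0 0 0.2; 0 -0.6 0 0 0 0 0.2; 0 -0.92 0 0 0 0 0.2",
)

```text
time_s: 6.9
ee_pos: [0.6007, 0.054, 0.156]
ee_rot: [-3.141, 0.0, 1.567]
wrist_force: [-0.0, -0.1, -0.7]
grip_width: 0.028
finger_force: 15.0
```

Call:
carry_out(
  targets="0 -0.3 0 0 0 0 0.2; 0 -0.6 0 0 0 0 0.2; 0 -0.92 0 0 0 0 0.2",
)

```text
time_s: 7.2
ee_pos: [0.6007, -0.0382, 0.156]
ee_rot: [-3.141, -0.0, 1.567]
wrist_force: [0.3, 0.8, 0.7]
grip_width: 0.0277
finger_force: 15.0
```

Call:
carry_out(
  targets="0 -0.3 0 0 0 0 0.2; 0 -0.6 0 0 0 0 0.2; 0 -0.92 0 0 0 0 0.2",
)

```text
time_s: 7.5
ee_pos: [0.6007, -0.1302, 0.156]
ee_rot: [-3.141, -0.0, 1.567]
wrist_force: [0.0, -0.3, -0.0]
grip_width: 0.0276
finger_force: 15.0
```

Call:
carry_out(
  targets="0 -0.3 0 0 0 0 0.2; 0 -0.6 0 0 0 0 0.2; 0 -0.92 0 0 0 0 0.2",
)

```text
time_s: 7.8
ee_pos: [0.6008, -0.2222, 0.1559]
ee_rot: [-3.141, -0.0, 1.567]
wrist_force: [0.7, 0.8, 0.2]
grip_width: 0.028
finger_force: 15.0
```

Call:
carry_out(
  targets="0 -0.3 0 0 0 0 0.2; 0 -0.6 0 0 0 0 0.2; -0.06 -0.92 0 0 0 0 0.2; -0.06 -0.92 0 0 0 0 0.2",
)

```text
time_s: 8.2
ee_pos: [0.5927, -0.3183, 0.1559]
ee_rot: [-3.14, 0.002, 1.561]
wrist_force: [-0.5, 1.3, -0.7]
grip_width: 0.0279
finger_force: 15.0
```

Call:
carry_out(
  targets="0 0 -0.3 0 0 0 0.2; 0 0 -0.6 0 0 0 0.2; 0 0 -0.8 0 0 0 0.2; 0 0 -0.8 0 0 0 0.2; 0 0 -0.8 0 0 0 0.2",
)

```text
time_s: 8.7
ee_pos: [0.5951, -0.3132, 0.077]
ee_rot: [-3.141, 0.0, 1.566]
wrist_force: [0.3, -0.3, 0.2]
grip_width: 0.028
finger_force: 15.0
```

```bash
python3 - <<'E'
from cell import robot
import cv2
from h import *
o=[]
for n,(u,v) in dict(top=(410,150),side=(283,125)).items():
    c=robot.camera(n); np.savez(f"{n}1.npz",**c)
    o.append(cv2.resize(c["color"][v-40:v+40,u-40:u+40],(400,400),interpolation=2))
cv2.imwrite("pics/pin.png",cv2.hconcat(o)[:,:,::-1]); s=robot.sense();print(s["ee_pos"],s["ee_rot"])
E
```

```text
[ 0.59574834 -0.31356639  0.0781533 ] [3.14022425e+00 6.11460117e-04 1.56640607e+00]
```

View pics/pin.png

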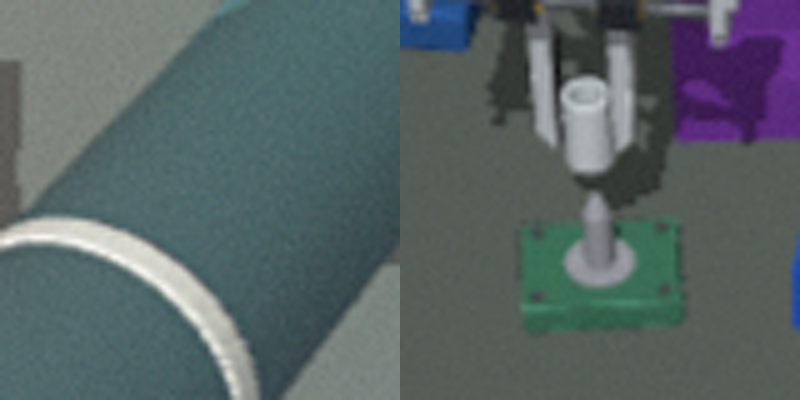

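The side crop shows the sleeve upright in the jaws at (585,125), above the pin tip at (597,200). Its position relative to the pin can be measured in this same camera.

```bash
cat > rel.py <<'E'
from h import *
import sys
d=dict(np.load(sys.argv[1])) if len(sys.argv)>1 else None
if d is None:
    from cell import robot; d=robot.camera("side"); print(robot.sense()["ee_pos"].round(4))
P=cloud(d)
def sec(z0,z1,r):
    m=(d["z_map"]>0)&(abs(P[...,0]-.595)<r)&(abs(P[...,1]+.312)<.03)&(P[...,2]>z0)&(P[...,2]<z1); q=P[m]
    print(z0,z1,len(q),'x',q[:,0].min().round(4),q[:,0].max().round(4),'mid',((q[:,0].min()+q[:,0].max())/2).round(4),'ymax',np.percentile(q[:,1],90).round(4),'ymed',np.median(q[:,1]).round(4),'zmin',q[:,2].min().round(4))
sec(.025,.055,.012); sec(.058,.075,.012)
for a in(.095,.105,.115,.125): sec(a,a+.01,.016)
sec(.138,.15,.016)
q=P[(P[...,2]>.138)&(P[...,2]<.15)&(abs(P[...,0]-.595)<.016)&(abs(P[...,1]+.312)<.03)]; 
if len(q):print('top ring y',q[:,1].min(),q[:,1].max(),'x',q[:,0].min(),q[:,0].max())
E
python3 rel.py side1.npz
```

```text
0.025 0.055 42 x 0.5898 0.6038 mid 0.5968 ymax -0.3061 ymed -0.3099 zmin 0.0262
0.058 0.075 27 x 0.5889 0.6034 mid 0.5961 ymax -0.3078 ymed -0.3131 zmin 0.0581
0.095 0.105 12 x 0.585 0.6082 mid 0.5966 ymax -0.3019 ymed -0.3054 zmin 0.0982
0.105 0.11499999999999999 27 x 0.5838 0.6073 mid 0.5955 ymax -0.2993 ymed -0.3037 zmin 0.1055
0.115 0.125 24 x 0.5791 0.6095 mid 0.5943 ymax -0.2979 ymed -0.3024 zmin 0.1151
0.125 0.135 49 x 0.5793 0.611 mid 0.5951 ymax -0.2996 ymed -0.3034 zmin 0.1252
0.138 0.15 68 x 0.5807 0.611 mid 0.5958 ymax -0.2997 ymed -0.3068 zmin 0.1384
top ring y -0.32754444442849373 -0.2973967473545987 x 0.5806628020399845 0.6109948305141759
```

Call:
carry_out(
  targets="0.1 -0.1 0 0 0 0 0.2; 0.1 -0.1 -0.15 0 0 0 0.2; 0.1 -0.1 -0.25 0 0 0 0.2; 0.1 -0.1 -0.33 0 0 0 0.2; 0.1 -0.1 -0.4 0 0 0 0.2",
)

```text
time_s: 9.3
ee_pos: [0.6048, -0.3246, 0.0375]
ee_rot: [3.141, 0.002, 1.566]
wrist_force: [-5.4, -4.0, 17.2]
grip_width: 0.0278
finger_force: 15.0
```

I shifted 10 mm instead of 1 mm (0.1 for 0.01), so the sleeve touched the pin tip at 17 N. Backing straight up and re-centring.

Call:
carry_out(
  targets="0 0 0.2 0 0 0 0.2; 0 0 0.4 0 0 0 0.2; -0.09 0.09 0.4 0 0 0 0.2; -0.09 0.09 0.4 0 0 0 0.2; -0.09 0.09 0.4 0 0 0 0.2",
)

```text
time_s: 9.8
ee_pos: [0.596, -0.3139, 0.0764]
ee_rot: [-3.141, -0.001, 1.567]
wrist_force: [0.5, 0.1, 0.2]
grip_width: 0.0281
finger_force: 15.0
```

```bash
python3 - <<'E'
from cell import robot
import cv2
from h import *
c=robot.camera("side"); np.savez("side2.npz",**c);u,v=283,125
cv2.imwrite("pics/pin2.png",cv2.resize(c["color"][v-40:v+40,u-40:u+40],(400,400),interpolation=2)[:,:,::-1]); s=robot.sense();print(s["ee_pos"],s["ee_rot"])
E
python3 rel.py side2.npz
```

```text
[ 0.59604787 -0.31415941  0.07634965] [-3.14091199e+00 -3.12843383e-04  1.56651463e+00]
0.025 0.055 45 x 0.5895 0.6038 mid 0.5966 ymax -0.3057 ymed -0.3092 zmin 0.0252
0.058 0.075 24 x 0.5888 0.6005 mid 0.5947 ymax -0.3073 ymed -0.312 zmin 0.0588Traceback (most recent call last):
  File "rel.py", line 11, in <module>
    for a in(.095,.105,.115,.125): sec(a,a+.01,.016)
                                   ~~~^^^^^^^^^^^^^^
  File "rel.py", line 9, in sec
    print(z0,z1,len(q),'x',q[:,0].min().round(4),q[:,0].max().round(4),'mid',((q[:,0].min()+q[:,0].max())/2).round(4),'ymax',np.percentile(q[:,1],90).round(4),'ymed',np.median(q[:,1]).round(4),'zmin',q[:,2].min().round(4))
                           ~~~~~~~~~~^^
    return umr_minimum(a, axis, None, out, keepdims, initial, where)
ValueError: zero-size array to reduction operation minimum which has no identity
```

View pics/pin2.png

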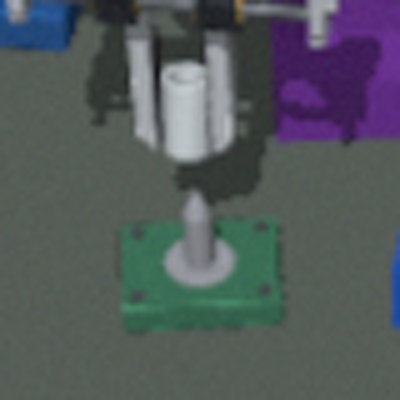

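The crop shows the sleeve still upright at (185,112) but pushed a few mm up in the jaws. The pin tip is at (196,195). Measuring the new offset and tilt.

```bash
python3 - <<'E'
from h import *
for f in("side1.npz","side2.npz"):
    d=dict(np.load(f));P=cloud(d);m=(d["z_map"]>0)&(abs(P[...,0]-.595)<.012)&(abs(P[...,1]+.312)<.03)&(P[...,2]>.085)
    print(f)
    for v in range(95,125):
        q=P[v,268:300][m[v,268:300]]
        if len(q): print(v,len(q),'z',np.median(q[:,2]).round(4),'ymax',q[:,1].max().round(4),'x',((q[:,0].min()+q[:,0].max())/2).round(4))
E
```

```text
side1.npz
100 4 z 0.1454 ymax -0.3218 x 0.5993
101 8 z 0.1451 ymax -0.3105 x 0.5944
102 7 z 0.1413 ymax -0.3162 x 0.5965
103 9 z 0.1402 ymax -0.3054 x 0.5951
104 9 z 0.1353 ymax -0.3072 x 0.5946
105 9 z 0.144 ymax -0.3048 x 0.5946
106 8 z 0.1446 ymax -0.301 x 0.5945
107 9 z 0.1419 ymax -0.2974 x 0.5952
108 9 z 0.1393 ymax -0.2981 x 0.5954
109 9 z 0.1334 ymax -0.2987 x 0.5956
110 9 z 0.1311 ymax -0.3006 x 0.5953
111 9 z 0.1273 ymax -0.2984 x 0.5951
112 9 z 0.1253 ymax -0.2983 x 0.5953
113 9 z 0.1203 ymax -0.297 x 0.5965
114 7 z 0.1181 ymax -0.2959 x 0.5939
115 9 z 0.1117 ymax -0.2977 x 0.5943
116 9 z 0.1096 ymax -0.2978 x 0.5943
117 8 z 0.1063 ymax -0.2988 x 0.596
118 7 z 0.1014 ymax -0.2991 x 0.5964
side2.npz
97 4 z 0.1506 ymax -0.3287 x 0.5997
98 7 z 0.1495 ymax -0.3251 x 0.5974
99 7 z 0.1478 ymax -0.3235 x 0.5972
100 8 z 0.1438 ymax -0.3147 x 0.5973
101 8 z 0.1532 ymax -0.308 x 0.5964
102 9 z 0.1523 ymax -0.3053 x 0.5946
103 8 z 0.1492 ymax -0.3044 x 0.5966
104 9 z 0.1453 ymax -0.3053 x 0.5951
105 8 z 0.1447 ymax -0.304 x 0.5946
106 9 z 0.1411 ymax -0.3032 x 0.5952
107 9 z 0.1388 ymax -0.3039 x 0.5947
108 9 z 0.135 ymax -0.3033 x 0.5949
109 9 z 0.1324 ymax -0.2995 x 0.5955
110 9 z 0.1279 ymax -0.3021 x 0.5956
111 9 z 0.1226 ymax -0.3031 x 0.5962
112 9 z 0.1216 ymax -0.3 x 0.5959
113 9 z 0.1202 ymax -0.2986 x 0.5959
114 9 z 0.1171 ymax -0.2964 x 0.5961
115 8 z 0.1135 ymax -0.2953 x 0.5943
116 5 z 0.1121 ymax -0.298 x 0.5955
```

The sleeve slipped up about 7 mm and tipped about 10° about x (top toward −y). I'll tilt the tool to set it upright, then re-measure.

Call:
carry_out(
  targets="0 0 0 -0.025 0 0 0.2; 0 0 0 -0.05 0 0 0.2; 0 0 0 -0.05 0 0 0.2; 0 0 0 -0.05 0 0 0.2; 0 0 0 -0.05 0 0 0.2",
)

```text
time_s: 10.35
ee_pos: [0.5958, -0.3154, 0.0769]
ee_rot: [3.141, 0.156, 1.565]
wrist_force: [0.3, -0.7, -0.6]
grip_width: 0.0278
finger_force: 15.0
```

```bash
cat > fit.py <<'E'
from cell import robot
from h import *
def fit(zlo,zhi,x0=.595,y0=-.312):
    """front-line of sleeve from side depth: tilt (deg) about x, axis y, x mid, z range"""
    P=0;L=[]
    for i in range(4):
        d=robot.camera("side");P=cloud(d)
        m=(d["z_map"]>0)&(abs(P[...,0]-x0)<.004)&(abs(P[...,1]-y0)<.035)&(P[...,2]>zlo)&(P[...,2]<zhi); L.append(P[m])
    q=np.vstack(L)
    for _ in range(3):
        k=np.polyfit(q[:,2],q[:,1],1); r=q[:,1]-np.polyval(k,q[:,2]); q=q[abs(r)<2*r.std()+1e-4]
    return k,q
if __name__=="__main__":
    k,q=fit(.092,.145); print('sleeve tilt deg',np.degrees(np.arctan(k[0])).round(1),'front y at z.10,.14',np.polyval(k,[.10,.14]).round(4),'z',q[:,2].min().round(3),q[:,2].max().round(3),len(q))
    k,q=fit(.026,.056); print('pin front y at .04,.07',np.polyval(k,[.04,.07]).round(4),'tilt',np.degrees(np.arctan(k[0])).round(1),len(q))
    d=robot.camera("side");P=cloud(d)
    for z0,z1,r in((.10,.15,.0175),(.03,.056,.012)):
        w=[]
        for v in range(85,160):
            row=P[v,260:310];s=row[(row[:,2]>z0)&(row[:,2]<z1)&(abs(row[:,0]-.595)<r)&(abs(row[:,1]+.312)<.03)]
            if len(s)>3:w.append((s[:,0].min()+s[:,0].max())/2)
        print('xmid',np.median(w).round(4))
    print(robot.sense()["ee_pos"],robot.sense()["ee_rot"])
E
python3 fit.py
```

```text
sleeve tilt deg -0.6 front y at z.10,.14 [-0.2973 -0.2977] z 0.108 0.145 120
pin front y at .04,.07 [-0.3087 -0.3082] tilt 0.9 86
xmid 0.5957
xmid 0.5965
[ 0.59606537 -0.31452363  0.07696535] [3.14090856 0.15700272 1.56601876]
```

Call:
carry_out(
  targets="0.01 -0.04 0 0 0 0 0.2; 0.01 -0.04 -0.15 0 0 0 0.2; 0.01 -0.04 -0.3 0 0 0 0.2; 0.01 -0.04 -0.4 0 0 0 0.2; 0.01 -0.04 -0.4 0 0 0 0.2",
)

```text
time_s: 11.3
ee_pos: [0.596, -0.3178, 0.0346]
ee_rot: [-3.139, 0.156, 1.567]
wrist_force: [0.0, -0.2, -0.6]
grip_width: 0.0273
finger_force: 15.0
```

Call:
carry_out(
  targets="0 0 -0.03 0 0 0 0.2; 0 0 -0.06 0 0 0 0.2; 0 0 -0.09 0 0 0 0.2",
)

```text
time_s: 11.6
ee_pos: [0.597, -0.3194, 0.0285]
ee_rot: [3.14, 0.158, 1.566]
wrist_force: [-4.0, -3.9, 5.8]
grip_width: 0.0278
finger_force: 14.9
```

Call:
carry_out(
  targets="-0.01 -0.01 0 0 0 0 0.2; -0.01 -0.01 0 0 0 0 0.2; -0.01 -0.01 -0.02 0 0 0 0.2; -0.01 -0.01 -0.04 0 0 0 0.2; -0.01 -0.01 -0.04 0 0 0 0.2",
)

```text
time_s: 12.1
ee_pos: [0.5956, -0.3199, 0.0236]
ee_rot: [3.142, 0.158, 1.566]
wrist_force: [-2.2, -5.5, -2.6]
grip_width: 0.027
finger_force: 14.9
```

```bash
python3 - <<'E'
from fit import *
k,q=fit(.06,.115); print('tilt',np.degrees(np.arctan(k[0])).round(1),np.polyval(k,[.07,.1]).round(4),q[:,2].min(),q[:,2].max(),robot.sense()["wrist_force"].round(1),robot.sense()["ee_pos"].round(4))
E
```

```text
tilt -22.9 [-0.3017 -0.3144] 0.06007246934940652 0.10344435938225811 [-2.2 -4.9 -3.4] [ 0.5956 -0.3199  0.0236]
```

```bash
python3 - <<'E'
from fit import *
import cv2
d=robot.camera("side");P=cloud(d);u,v=283,130
cv2.imwrite("pics/on.png",cv2.resize(d["color"][v-35:v+35,u-40:u+40],(640,560),interpolation=2)[:,:,::-1])
for v in range(103,140):
    r=P[v,262:304];s=r[(abs(r[:,0]-.5955)<.005)]
    print(v,s.mean(0).round(4))
E
```

```text
103 [nan nan nan]
104 [ 0.5907 -0.4801  0.0024]
105 [nan nan nan]
106 [ 0.5957 -0.3115  0.1368]
107 [ 0.595  -0.2699  0.1688]
108 [ 0.595  -0.2689  0.1663]
109 [nan nan nan]
110 [ 0.5929 -0.453   0.0015]
111 [ 0.5929 -0.4522 -0.0018]
112 [ 5.919e-01 -4.458e-01 -1.000e-04]
113 [ 0.5948 -0.3635  0.0672]
114 [ 0.5946 -0.3455  0.0792]
115 [ 0.5949 -0.343   0.0777]
116 [ 0.5944 -0.351   0.0671]
117 [ 0.5952 -0.3426  0.0707]
118 [ 0.5934 -0.3493  0.0612]
119 [ 0.5963 -0.3018  0.0994]
120 [ 0.5952 -0.3019  0.0958]
121 [ 0.5953 -0.3017  0.0924]
122 [ 0.5959 -0.3033  0.0872]
123 [ 0.5959 -0.3026  0.0843]
124 [ 0.5956 -0.3003  0.0827]
125 [ 0.5962 -0.302   0.0774]
126 [ 0.5962 -0.3008  0.0748]
127 [ 0.5966 -0.3019  0.07  ]
128 [ 0.5944 -0.3037  0.0649]
129 [ 0.5958 -0.3029  0.0617]
130 [ 0.594  -0.3097  0.0519]
131 [ 0.5942 -0.3095  0.0482]
132 [ 0.594  -0.3148  0.0395]
133 [ 0.5936 -0.3156  0.0349]
134 [ 0.5952 -0.3083  0.0379]
135 [ 0.5954 -0.3082  0.034 ]
136 [ 0.5957 -0.309   0.0293]
137 [ 0.5957 -0.3079  0.0266]
138 [ 0.5958 -0.3073  0.0232]
139 [ 0.5958 -0.3065  0.0201]<stdin>:7: RuntimeWarning: Mean of empty slice.
  ret = um.true_divide(
```

View pics/on.png

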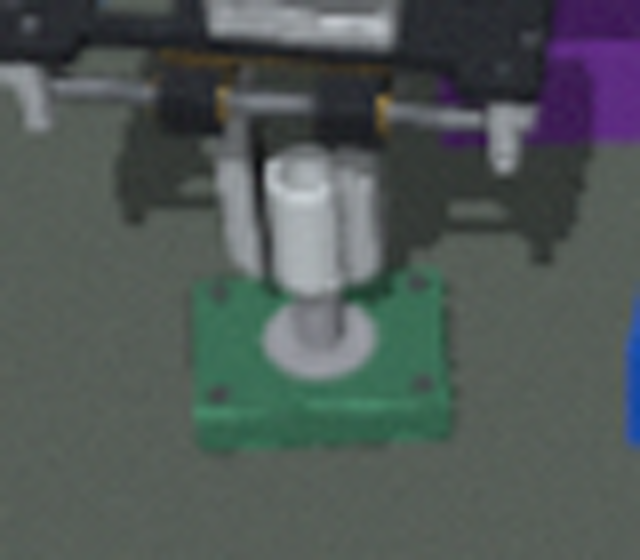

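The crop shows the sleeve at (303,220), upright and on the pin with its base about 35 mm above the block face. I'm going on down in small, force-watched steps.

Call:
carry_out(
  targets="0 -0.01 0 0 0 0 0.2; 0 -0.01 -0.02 0 0 0 0.2; 0 -0.01 -0.04 0 0 0 0.2; 0 -0.01 -0.06 0 0 0 0.2; 0 -0.01 -0.08 0 0 0 0.2",
)

```text
time_s: 12.85
ee_pos: [0.596, -0.3205, 0.0158]
ee_rot: [3.141, 0.157, 1.566]
wrist_force: [-4.2, -3.3, 2.0]
grip_width: 0.0273
finger_force: 14.9
```

Call:
carry_out(
  targets="0 0 -0.02 0 0 0 0.2; 0 0 -0.04 0 0 0 0.2; 0 0 -0.06 0 0 0 0.2",
)

```text
time_s: 13.15
ee_pos: [0.596, -0.3205, 0.0098]
ee_rot: [3.141, 0.157, 1.566]
wrist_force: [-3.8, -3.5, 2.7]
grip_width: 0.0277
finger_force: 14.9
```

Call:
carry_out(
  targets="-0.01 -0.01 -0.02 0 0 0 0.2; -0.01 -0.01 -0.04 0 0 0 0.2; -0.01 -0.01 -0.06 0 0 0 0.2",
)

```text
time_s: 13.45
ee_pos: [0.5955, -0.3208, 0.0036]
ee_rot: [3.141, 0.157, 1.567]
wrist_force: [0.1, -0.1, -0.4]
grip_width: 0.0272
finger_force: 14.9
```

Call:
carry_out(
  targets="0 0 -0.02 0 0 0 0.2; 0 0 -0.04 0 0 0 0.2; 0 0 -0.06 0 0 0 0.2",
)

```text
time_s: 13.75
ee_pos: [0.5952, -0.3212, -0.0023]
ee_rot: [3.141, 0.157, 1.566]
wrist_force: [-0.4, -0.9, -1.2]
grip_width: 0.027
finger_force: 14.9
```

Call:
carry_out(
  targets="0 0 -0.02 0 0 0 0.2; 0 0 -0.04 0 0 0 0.2; 0 0 -0.06 0 0 0 0.2",
)

```text
time_s: 14.05
ee_pos: [0.5951, -0.3213, -0.0082]
ee_rot: [3.141, 0.157, 1.566]
wrist_force: [-0.1, -0.4, -0.0]
grip_width: 0.0274
finger_force: 14.9
```

Call:
carry_out(
  targets="0 0 -0.01 0 0 0 0.2; 0 0 -0.02 0 0 0 0.2; 0 0 -0.03 0 0 0 0.2",
)

```text
time_s: 14.35
ee_pos: [0.5951, -0.3215, -0.0111]
ee_rot: [3.141, 0.157, 1.566]
wrist_force: [-3.3, -0.4, 10.4]
grip_width: 0.0277
finger_force: 14.9
```

```bash
python3 - <<'E'
from fit import *
d=robot.camera("side");P=cloud(d)
for v in range(120,144):
    r=P[v,262:304];s=r[(abs(r[:,0]-.5955)<.005)]
    print(v,s.mean(0).round(4)) if len(s) else 0
E
```

```text
122 [ 0.5985 -0.3286  0.0642]
123 [ 0.5946 -0.323   0.066 ]
124 [ 0.5948 -0.3162  0.0684]
125 [ 0.5948 -0.315   0.0657]
126 [ 0.5957 -0.3118  0.0648]
127 [ 0.5955 -0.31    0.0628]
128 [ 0.5945 -0.3043  0.0644]
129 [ 0.595  -0.3054  0.0595]
130 [ 0.5949 -0.304   0.057 ]
131 [ 0.5961 -0.3025  0.0546]
132 [ 0.5948 -0.3019  0.0515]
133 [ 0.5951 -0.3024  0.0472]
134 [ 0.5951 -0.3014  0.0443]
135 [ 0.5955 -0.3023  0.0396]
136 [ 0.5959 -0.3033  0.0347]
137 [ 0.5945 -0.3024  0.0319]
138 [ 0.5956 -0.2999  0.0303]
139 [ 0.595  -0.3025  0.024 ]
140 [ 0.5961 -0.3002  0.0222]
141 [ 0.5944 -0.2979  0.0207]
142 [ 0.5937 -0.2938  0.0208]
143 [ 0.5975 -0.2907  0.0195]
```

It went fully home: top at z≈0.065, contact only at the block. So this sleeve is sound and goes in the blue bin.

Call:
carry_out(
  targets="0 0 0.1 0 0 0 0.2; 0 0 0.3 0 0 0 0.2; 0 0 0.6 0 0 0 0.2; 0 0 0.9 0 0 0 0.2; 0 0 0.9 0 0 0 0.2",
)

```text
time_s: 14.9
ee_pos: [0.5971, -0.3226, 0.0837]
ee_rot: [3.135, 0.159, 1.565]
wrist_force: [-0.4, -0.1, -0.8]
grip_width: 0.0278
finger_force: 14.9
```

Call:
carry_out(
  targets="-0.3 -0.03 0 0 0 0 0.2; -0.6 -0.07 0 0 0 0 0.2; -0.9 -0.1 0 0 0 0 0.2",
)

```text
time_s: 15.2
ee_pos: [0.5038, -0.3314, 0.0789]
ee_rot: [3.141, 0.157, 1.566]
wrist_force: [-0.2, -0.3, -0.3]
grip_width: 0.0275
finger_force: 14.9
```

Call:
carry_out(
  targets="-0.3 -0.03 0 0 0 0 0.2; -0.6 -0.06 0 0 0 0 0.2; -0.88 -0.09 0 0 0 0 0.2; -0.88 -0.09 0 0 0 0 0.2; -0.88 -0.09 0 0 0 0 0.2",
)

```text
time_s: 15.7
ee_pos: [0.4173, -0.3404, 0.0793]
ee_rot: [3.14, 0.157, 1.566]
wrist_force: [0.4, 1.0, -0.1]
grip_width: 0.0271
finger_force: 14.9
```

```bash
python3 - <<'E'
from fit import *
d=robot.camera("side");P=cloud(d)
for v in range(80,150,3):
    r=P[v,320:380];s=r[(abs(r[:,0]-.417)<.006)]
    print(v,s.mean(0).round(4)) if len(s) else 0
q=P[100:170,310:385].reshape(-1,3);q=q[(q[:,2]>.042)&(q[:,2]<.048)];print('rim',q.min(0),q.max(0));print(robot.sense()["ee_pos"],robot.sense()["grip_width"])
E
```

```text
80 [ 0.4178 -0.2883  0.2561]
83 [ 0.4175 -0.2918  0.2443]
86 [ 0.4177 -0.591   0.    ]
89 [ 0.4167 -0.2936  0.2245]
92 [ 0.4217 -0.5616 -0.0008]
95 [ 4.174e-01 -5.465e-01 -1.000e-04]
98 [ 0.4167 -0.3958  0.112 ]
101 [ 0.4172 -0.3447  0.1437]
104 [ 0.417  -0.3219  0.1526]
107 [ 0.4165 -0.321   0.1431]
110 [ 0.4174 -0.3224  0.1316]
113 [ 0.417  -0.3232  0.1204]
116 [ 0.4167 -0.3976  0.0444]
119 [ 0.4174 -0.3893  0.0403]
122 [ 0.4169 -0.3884  0.0296]
125 [ 0.4164 -0.3896  0.0169]
128 [ 0.4158 -0.388   0.0066]
131 [ 0.4178 -0.377   0.0047]
134 [ 0.4168 -0.3653  0.0039]
137 [ 0.4171 -0.3509  0.0056]
140 [ 0.4181 -0.3226  0.0209]
143 [ 0.4178 -0.2931  0.0378]
146 [ 0.4174 -0.2936  0.0257]
149 [ 0.4169 -0.2936  0.014 ]
rim [ 0.35215733 -0.46420436  0.0420435 ] [ 0.53482637 -0.28836178  0.04787884]
[ 0.41788404 -0.34026446  0.07918575] 0.02740951286169047
```

Call:
carry_out(
  targets="0 -0.03 -0.3 0 0 0 0.2; 0 -0.03 -0.6 0 0 0 0.2; 0 -0.03 -0.8 0 0 0 0.2; 0 -0.03 -0.9 0 0 0 0.2; 0 -0.03 -0.9 0 0 0 0.2",
)

```text
time_s: 16.25
ee_pos: [0.417, -0.3431, -0.012]
ee_rot: [-3.14, 0.157, 1.567]
wrist_force: [-0.1, -0.0, 0.2]
grip_width: 0.0276
finger_force: 14.9
```

Call:
carry_out(
  targets="0 0 -0.05 0 0 0 0.2; 0 0 -0.1 0 0 0 0.2; 0 0 -0.13 0 0 0 0.2; 0 0 -0.13 0 0 0 0.2",
)

```text
time_s: 16.65
ee_pos: [0.4171, -0.3433, -0.0241]
ee_rot: [3.141, 0.157, 1.566]
wrist_force: [-0.1, 0.2, -0.3]
grip_width: 0.0275
finger_force: 14.9
```

Call:
carry_out(
  targets="0 0 -0.02 0 0 0 0.2; 0 0 -0.02 0 0 0 0.45; 0 0 -0.02 0 0 0 0.45; 0 0 -0.02 0 0 0 0.45; 0 0 -0.02 0 0 0 0.45",
)

```text
time_s: 17.15
ee_pos: [0.4172, -0.3434, -0.026]
ee_rot: [3.141, 0.157, 1.566]
wrist_force: [0.7, -0.1, 0.2]
grip_width: 0.0422
finger_force: 0.0
```

Call:
carry_out(
  targets="0 0 0.2 0 0 0 0.45; 0 0 0.5 0 0 0 0.45; 0 0 0.95 0 0 0 0.45; 0 0 0.95 0 0 0 0.45",
)

```text
time_s: 17.55
ee_pos: [0.4192, -0.3449, 0.0734]
ee_rot: [3.135, 0.159, 1.565]
wrist_force: [-0.1, 0.1, -1.2]
grip_width: 0.0426
finger_force: 0.0
```

Call:
carry_out(
  targets="0 0.1 0.3 0.02 0 0 0.6; 0 0.3 0.6 0.05 0 0 0.6; 0 0.7 0.6 0.05 0 0 0.6; 0 0.9 0.6 0.05 0 0 0.6",
)

```text
time_s: 17.95
ee_pos: [0.4171, -0.2522, 0.1294]
ee_rot: [3.14, -0.001, 1.565]
wrist_force: [-0.5, -0.4, -0.6]
grip_width: 0.0564
finger_force: 0.0
```

```bash
python3 - <<'E'
from h import *
from cell import robot
d=robot.camera("side");P=cloud(d)
q=P[100:170,310:385].reshape(-1,3);q=q[(q[:,0]>.36)&(q[:,0]<.47)&(q[:,1]>-.375)&(q[:,1]<-.305)&(q[:,2]>.035)&(q[:,2]<.07)]
print(len(q),q.min(0).round(3),q.max(0).round(3)); print(robot.sense()["ee_rot"],robot.sense()["ee_pos"])
for i in ["top"]:
    c=robot.camera(i);P=cloud(c);q=P[196:220,240:268].reshape(-1,3);q=q[(q[:,2]>.04)&(q[:,2]<.05)];print('B top',((q.max(0)+q.min(0))/2).round(4),np.ptp(q,axis=0).round(3))
P=cloud(d);q=P[265:300,310:342].reshape(-1,3);q=q[(q[:,2]>.04)&(q[:,2]<.05)];print('B side',((q.max(0)+q.min(0))/2).round(4),np.ptp(q,axis=0).round(3))
E
```

```text
83 [ 0.406 -0.352  0.035] [ 0.432 -0.323  0.053]
[ 3.14129423e+00 -1.78267062e-03  1.56835925e+00] [ 0.41731579 -0.24939918  0.12888007]
B top [0.4207 0.1455 0.045 ] [0.026 0.026 0.01 ]
B side [0.4244 0.1444 0.0448] [0.027 0.03  0.009]
```

Sleeve A stands in the blue bin (x 0.406–0.432, y −0.352 to −0.323, top near 0.049). Fetching sleeve B.

Call:
carry_out(
  targets="0 0.4 0 0 0 0 0.6; 0 0.8 0 0 0 0 0.6; 0 0.98 0 0 0 0 0.6",
)

```text
time_s: 18.35
ee_pos: [0.417, -0.1529, 0.1287]
ee_rot: [-3.141, -0.001, 1.568]
wrist_force: [0.9, -1.3, 0.1]
grip_width: 0.0569
finger_force: 0.0
```

Call:
carry_out(
  targets="0 0.4 0 0 0 0 0.6; 0 0.8 0 0 0 0 0.6; 0 0.98 0 0 0 0 0.6",
)

```text
time_s: 18.65
ee_pos: [0.4171, -0.0548, 0.1289]
ee_rot: [-3.142, -0.0, 1.569]
wrist_force: [1.1, -0.6, -0.2]
grip_width: 0.056
finger_force: 0.0
```

Call:
carry_out(
  targets="0 0.4 0 0 0 0 0.6; 0 0.8 0 0 0 0 0.6; 0 0.98 0 0 0 0 0.6",
)

```text
time_s: 18.95
ee_pos: [0.4171, 0.0433, 0.1289]
ee_rot: [3.142, -0.0, 1.569]
wrist_force: [0.1, -0.7, -0.1]
grip_width: 0.0565
finger_force: 0.0
```

Call:
carry_out(
  targets="0.05 0.4 0 0 0 0 0.6; 0.05 0.8 0 0 0 0 0.6; 0.05 0.98 0 0 0 0 0.6; 0.05 0.98 0 0 0 0 0.6; 0.05 0.98 0 0 0 0 0.6",
)

```text
time_s: 19.45
ee_pos: [0.4223, 0.138, 0.1287]
ee_rot: [-3.141, 0.0, 1.566]
wrist_force: [-0.0, -0.8, -0.3]
grip_width: 0.0564
finger_force: 0.0
```

Call:
carry_out(
  targets="0 0 -0.3 0 0 0 0.6; 0 0 -0.6 0 0 0 0.6; 0 0 -0.9 0 0 0 0.6; 0 0 -0.9 0 0 0 0.6; 0 0 -0.9 0 0 0 0.6",
)

```text
time_s: 19.95
ee_pos: [0.4223, 0.1376, 0.0395]
ee_rot: [-3.141, 0.001, 1.565]
wrist_force: [-0.3, -0.2, 0.0]
grip_width: 0.0568
finger_force: 0.0
```

```bash
python3 - <<'E'
from tip import *
Q,e=tip()
Q=Q[Q[:,2]<e[2]+.07]
for s in(Q[:,0]>e[0],Q[:,0]<e[0]): q=Q[s];print(q.min(0).round(4),q.max(0).round(4))
E
```

```text
side [0.4229 0.1381 0.0401] 315 lowest [0.0304 0.0305 0.0306 0.0314 0.0316 0.0321 0.0324 0.0326]
[0.4229 0.1315 0.0306] [0.464  0.1582 0.1079]
[0.3841 0.1308 0.0304] [0.4214 0.1582 0.11  ]
```

Call:
carry_out(
  targets="0 0.065 0 0 0 0 0.6; 0 0.065 -0.2 0 0 0 0.6; 0 0.065 -0.4 0 0 0 0.6; 0 0.065 -0.65 0 0 0 0.6; 0 0.065 -0.65 0 0 0 0.6",
)

```text
time_s: 20.5
ee_pos: [0.4214, 0.1452, -0.027]
ee_rot: [-3.14, 0.001, 1.567]
wrist_force: [0.1, -0.2, 0.7]
grip_width: 0.0564
finger_force: 0.0
```

Call:
carry_out(
  targets="0 0 0 0 0 0 0.2; 0 0 0 0 0 0 0.2; 0 0 0 0 0 0 0.2; 0 0 0 0 0 0 0.2; 0 0 0 0 0 0 0.2",
  grip_force=20,
)

```text
time_s: 21.0
ee_pos: [0.4226, 0.1455, -0.0254]
ee_rot: [3.141, -0.001, 1.566]
wrist_force: [-2.1, -0.5, 11.2]
grip_width: 0.0276
finger_force: 20.0
```

Call:
carry_out(
  targets="0 0 0.3 0 0 0 0.2; 0 0 0.6 0 0 0 0.2; 0 0 0.9 0 0 0 0.2; 0 0 0.9 0 0 0 0.2",
)

```text
time_s: 21.4
ee_pos: [0.424, 0.146, 0.0672]
ee_rot: [3.137, -0.003, 1.566]
wrist_force: [0.5, 0.0, -1.6]
grip_width: 0.0277
finger_force: 20.0
```

Call:
carry_out(
  targets="0 0 0.3 0 0 0 0.2; 0 0 0.6 0 0 0 0.2; 0 0 0.9 0 0 0 0.2; 0 0 0.9 0 0 0 0.2",
)

```text
time_s: 21.8
ee_pos: [0.4237, 0.1459, 0.1567]
ee_rot: [3.138, -0.003, 1.566]
wrist_force: [-0.2, 0.5, -1.0]
grip_width: 0.0277
finger_force: 20.0
```

Call:
carry_out(
  targets="0 -0.3 0 0 0 0 0.2; 0 -0.6 0 0 0 0 0.2; 0 -0.92 0 0 0 0 0.2",
)

```text
time_s: 22.1
ee_pos: [0.4216, 0.0523, 0.153]
ee_rot: [-3.141, 0.0, 1.567]
wrist_force: [1.1, -0.3, -0.5]
grip_width: 0.0273
finger_force: 20.0
```

Call:
carry_out(
  targets="0 -0.3 0 0 0 0 0.2; 0 -0.6 0 0 0 0 0.2; 0 -0.92 0 0 0 0 0.2",
)

```text
time_s: 22.4
ee_pos: [0.4215, -0.0399, 0.153]
ee_rot: [-3.141, 0.0, 1.567]
wrist_force: [0.5, 1.1, -0.9]
grip_width: 0.0274
finger_force: 20.0
```

Call:
carry_out(
  targets="0.2 -0.3 0 0 0 0 0.2; 0.4 -0.6 0 0 0 0 0.2; 0.58 -0.92 0 0 0 0 0.2",
)

```text
time_s: 22.7
ee_pos: [0.4806, -0.1318, 0.1529]
ee_rot: [-3.141, 0.0, 1.567]
wrist_force: [0.4, 0.8, 0.2]
grip_width: 0.0273
finger_force: 20.0
```

Call:
carry_out(
  targets="0.2 -0.3 0 0 0 0 0.2; 0.4 -0.6 0 0 0 0 0.2; 0.58 -0.92 0 0 0 0 0.2",
)

```text
time_s: 23.0
ee_pos: [0.5386, -0.2237, 0.1524]
ee_rot: [-3.14, -0.0, 1.567]
wrist_force: [0.4, 0.5, -0.2]
grip_width: 0.0274
finger_force: 20.0
```

Call:
carry_out(
  targets="0.2 -0.3 0 0 0 0 0.2; 0.4 -0.6 0 0 0 0 0.2; 0.58 -0.92 0 0 0 0 0.2; 0.58 -0.92 0 0 0 0 0.2; 0.58 -0.92 0 0 0 0 0.2",
)

```text
time_s: 23.5
ee_pos: [0.5954, -0.3153, 0.1521]
ee_rot: [-3.139, -0.0, 1.565]
wrist_force: [-0.7, 1.0, -1.3]
grip_width: 0.0274
finger_force: 20.0
```

Call:
carry_out(
  targets="0 0 -0.3 0 0 0 0.2; 0 0 -0.6 0 0 0 0.2; 0 0 -0.75 0 0 0 0.2; 0 0 -0.75 0 0 0 0.2; 0 0 -0.75 0 0 0 0.2",
)

```text
time_s: 24.0
ee_pos: [0.5964, -0.3147, 0.0798]
ee_rot: [3.141, 0.0, 1.567]
wrist_force: [1.3, -0.6, -0.2]
grip_width: 0.0274
finger_force: 20.0
```

```bash
python3 fit.py
```

```text
sleeve tilt deg 2.2 front y at z.10,.14 [-0.3048 -0.3033] z 0.106 0.145 132
pin front y at .04,.07 [-0.3093 -0.3101] tilt -1.5 87
xmid 0.5958
xmid 0.5958
[ 0.59626284 -0.31486851  0.07919662] [3.14130739e+00 1.34490372e-04 1.56643016e+00]
```

Call:
carry_out(
  targets="0 0.02 0 0 0 0 0.2; 0 0.02 -0.15 0 0 0 0.2; 0 0.02 -0.3 0 0 0 0.2; 0 0.02 -0.4 0 0 0 0.2; 0 0.02 -0.4 0 0 0 0.2",
)

```text
time_s: 24.95
ee_pos: [0.595, -0.3123, 0.0366]
ee_rot: [-3.139, -0.001, 1.566]
wrist_force: [-0.1, 0.1, -0.2]
grip_width: 0.0277
finger_force: 20.0
```

Call:
carry_out(
  targets="0 0 -0.02 0 0 0 0.2; 0 0 -0.04 0 0 0 0.2; 0 0 -0.06 0 0 0 0.2",
)

```text
time_s: 25.25
ee_pos: [0.5963, -0.3131, 0.0332]
ee_rot: [3.141, 0.0, 1.566]
wrist_force: [-0.5, -0.4, 0.5]
grip_width: 0.0272
finger_force: 20.0
```

Call:
carry_out(
  targets="0 0 -0.02 0 0 0 0.2; 0 0 -0.04 0 0 0 0.2; 0 0 -0.06 0 0 0 0.2",
)

```text
time_s: 25.55
ee_pos: [0.5959, -0.3133, 0.0269]
ee_rot: [-3.141, 0.001, 1.566]
wrist_force: [-2.3, -3.3, 1.6]
grip_width: 0.0275
finger_force: 20.0
```

Call:
carry_out(
  targets="0 0 -0.02 0 0 0 0.2; 0 0 -0.04 0 0 0 0.2",
)

```text
time_s: 25.75
ee_pos: [0.5959, -0.3133, 0.0229]
ee_rot: [-3.141, 0.0, 1.566]
wrist_force: [-3.4, -4.9, 1.6]
grip_width: 0.0274
finger_force: 20.0
```

Nudging 1 mm toward −x, −y to relieve the side load, then on down.

Call:
carry_out(
  targets="-0.01 -0.01 0 0 0 0 0.2; -0.01 -0.01 -0.02 0 0 0 0.2; -0.01 -0.01 -0.03 0 0 0 0.2",
)

```text
time_s: 26.05
ee_pos: [0.5953, -0.3135, 0.0197]
ee_rot: [3.142, -0.0, 1.567]
wrist_force: [-0.7, -1.8, 1.2]
grip_width: 0.0273
finger_force: 20.0
```

Call:
carry_out(
  targets="0 0 -0.01 0 0 0 0.2; 0 0 -0.02 0 0 0 0.2",
)

```text
time_s: 26.25
ee_pos: [0.5952, -0.3141, 0.0181]
ee_rot: [3.141, 0.0, 1.566]
wrist_force: [-3.9, -1.0, 8.6]
grip_width: 0.0273
finger_force: 20.0
```

Call:
carry_out(
  targets="0 0 -0.01 0 0 0 0.2; 0 0 -0.01 0 0 0 0.2",
)

```text
time_s: 26.45
ee_pos: [0.5952, -0.3142, 0.0176]
ee_rot: [3.141, 0.0, 1.566]
wrist_force: [-4.6, 0.0, 11.9]
grip_width: 0.0275
finger_force: 20.0
```

```bash
python3 - <<'E'
from h import *
from cell import robot
d=robot.camera("side");P=cloud(d)
for v in range(112,142,2):
    r=P[v,262:304];s=r[(abs(r[:,0]-.5955)<.005)]
    print(v,s.mean(0).round(4)) if len(s) else 0
print(robot.sense()["wrist_force"].round(1))
E
```

```text
112 [ 5.918e-01 -4.453e-01  3.000e-04]
114 [ 5.906e-01 -4.372e-01 -5.000e-04]
116 [ 0.5952 -0.3253  0.0896]
118 [ 0.5951 -0.3232  0.0841]
120 [ 0.5959 -0.3251  0.075 ]
122 [ 0.5961 -0.3045  0.0861]
124 [ 0.5944 -0.3011  0.0821]
126 [ 0.5951 -0.3023  0.0736]
128 [ 0.5955 -0.3025  0.0659]
130 [ 0.5948 -0.3037  0.0574]
132 [ 0.5956 -0.3055  0.048 ]
134 [ 0.5953 -0.309   0.0371]
136 [ 0.5945 -0.3102  0.0284]
138 [ 0.5947 -0.3092  0.0215]
140 [ 0.5952 -0.3026  0.02  ]
[-4.2  0.3 11.5]
```

It stuck with its base about 23 mm above the block (12 N, no further travel), so this sleeve is bad and goes in the red bin.

Call:
carry_out(
  targets="0 0 0.1 0 0 0 0.2; 0 0 0.3 0 0 0 0.2; 0 0 0.5 0 0 0 0.2; 0 0 0.8 0 0 0 0.2; 0 0 0.8 0 0 0 0.2",
)

```text
time_s: 27.0
ee_pos: [0.597, -0.3147, 0.1011]
ee_rot: [3.137, 0.002, 1.567]
wrist_force: [0.7, -0.6, -0.0]
grip_width: 0.0275
finger_force: 20.0
```

Call:
carry_out(
  targets="0.05 0.3 0 0 0 0 0.2; 0.1 0.6 0 0 0 0 0.2; 0.14 0.96 0 0 0 0 0.2",
)

```text
time_s: 27.3
ee_pos: [0.609, -0.2171, 0.0968]
ee_rot: [-3.141, -0.0, 1.565]
wrist_force: [-0.2, -0.2, -0.2]
grip_width: 0.0273
finger_force: 20.0
```

Call:
carry_out(
  targets="0.05 0.3 0 0 0 0 0.2; 0.1 0.6 0 0 0 0 0.2; 0.14 0.96 0 0 0 0 0.2; 0.14 0.96 0 0 0 0 0.2; 0.14 0.96 0 0 0 0 0.2",
)

```text
time_s: 27.8
ee_pos: [0.6232, -0.1208, 0.0968]
ee_rot: [-3.141, -0.0, 1.568]
wrist_force: [-0.1, -0.7, -1.0]
grip_width: 0.0275
finger_force: 20.0
```

```bash
python3 - <<'E'
from h import *
from cell import robot
d=robot.camera("side");P=cloud(d);print(robot.sense()["ee_pos"].round(4),robot.sense()["grip_width"])
for v in range(130,212,3):
    r=P[v,225:300];s=r[(abs(r[:,0]-.622)<.006)]
    print(v,s.mean(0).round(3)) if len(s) else 0
E
```

```text
[ 0.623  -0.1221  0.0969] 0.027286700257042523
130 [ 0.622 -0.217  0.135]
136 [ 0.622 -0.318  0.018]
139 [ 0.623 -0.303  0.02 ]
142 [ 0.622 -0.291  0.02 ]
145 [ 0.623 -0.205  0.093]
148 [ 0.622 -0.213  0.074]
151 [ 0.622 -0.184  0.092]
154 [ 0.623 -0.179  0.086]
157 [ 0.621 -0.18   0.074]
160 [ 0.622 -0.168  0.075]
163 [ 0.622 -0.162  0.07 ]
166 [ 0.623 -0.199  0.019]
169 [ 0.623 -0.172  0.037]
172 [ 0.622 -0.171  0.026]
175 [ 0.622 -0.172  0.012]
178 [ 0.622 -0.169  0.003]
181 [ 0.623 -0.159  0.003]
184 [ 0.622 -0.147  0.004]
187 [ 0.621 -0.136  0.005]
190 [ 0.622 -0.125  0.005]
193 [ 0.621 -0.115  0.005]
196 [ 0.621 -0.075  0.041]
199 [ 0.622 -0.075  0.028]
202 [ 0.623 -0.075  0.016]
205 [ 0.622 -0.074  0.005]
208 [ 0.623 -0.067  0.002]
211 [ 0.62  -0.058  0.   ]
```

Call:
carry_out(
  targets="0 -0.02 -0.3 0 0 0 0.2; 0 -0.02 -0.6 0 0 0 0.2; 0 -0.02 -0.8 0 0 0 0.2; 0 -0.02 -1 0 0 0 0.2; 0 -0.02 -1 0 0 0 0.2",
)

```text
time_s: 28.35
ee_pos: [0.6212, -0.125, -0.0054]
ee_rot: [-3.138, 0.0, 1.565]
wrist_force: [-1.4, 0.3, -0.8]
grip_width: 0.0274
finger_force: 20.0
```

Call:
carry_out(
  targets="0 0 -0.06 0 0 0 0.2; 0 0 -0.12 0 0 0 0.2; 0 0 -0.16 0 0 0 0.2; 0 0 -0.16 0 0 0 0.2",
)

```text
time_s: 28.75
ee_pos: [0.623, -0.1238, -0.0192]
ee_rot: [-3.141, -0.0, 1.566]
wrist_force: [-0.8, 0.3, -0.6]
grip_width: 0.0277
finger_force: 20.0
```

Call:
carry_out(
  targets="0 0 0 0 0 0 0.25; 0 0 0 0 0 0 0.45; 0 0 0 0 0 0 0.45; 0 0 0 0 0 0 0.45; 0 0 0 0 0 0 0.45",
)

```text
time_s: 29.25
ee_pos: [0.6232, -0.1238, -0.019]
ee_rot: [3.141, 0.0, 1.566]
wrist_force: [0.4, 0.6, -0.0]
grip_width: 0.0423
finger_force: 0.0
```

Call:
carry_out(
  targets="0 0 0.2 0 0 0 0.45; 0 0 0.5 0 0 0 0.45; 0 0 0.95 0 0 0 0.45; 0 0 0.95 0 0 0 0.45",
)

```text
time_s: 29.65
ee_pos: [0.6259, -0.1248, 0.0813]
ee_rot: [3.134, 0.001, 1.566]
wrist_force: [0.4, -1.0, 0.2]
grip_width: 0.0424
finger_force: 0.0
```

Call:
carry_out(
  targets="0 -0.3 0.3 0 0 0 0.45; 0 -0.6 0.6 0 0 0 0.45; 0 -0.9 0.6 0 0 0 0.45; 0 -0.9 0.6 0 0 0 0.45; 0 -0.9 0.6 0 0 0 0.45",
)

```text
time_s: 30.15
ee_pos: [0.6228, -0.2141, 0.1354]
ee_rot: [-3.141, -0.0, 1.565]
wrist_force: [0.8, 0.6, -0.2]
grip_width: 0.0422
finger_force: 0.0
```

```bash
python3 - <<'E'
from cell import robot
import cv2
t=robot.camera("top")["color"];s=robot.camera("side")["color"]
cv2.imwrite("pics/end.png",cv2.vconcat([cv2.resize(t[90:260,180:460],(560,340)),cv2.resize(s[100:370,200:410],(334,430))[:260].copy() if 0 else cv2.resize(s[100:370,170:410],(560,260))])[:,:,::-1])
E
```

```text
(no output)
```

View pics/end.png

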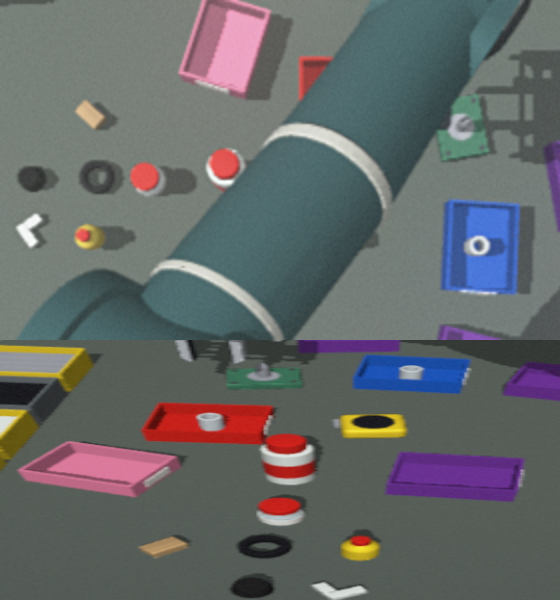

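The final picture shows one sleeve standing in the red bin (side half, (210,422)) and one in the blue bin (top half, (477,245)). The gauge is empty and the bystanders are where they were.

```bash
python3 -c "
from cell import robot
print(robot.sign_off())"
```

```text
the job is handed in; nothing more can be done
None
```

Job handed in at about 30 s: the far sleeve went fully home and stands in the blue bin, the near one stuck about 23 mm above the block and stands in the red bin; along the way I missed one grasp and, from a 10 mm mis-shift, bumped the first sleeve on the pin tip at 17 N before re-centring.

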